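Press an inlay flush on a tilted glue-up stand

TASK

A fresh inlay on the tilted glue-up stand needs pressing while its glue grabs. Take the pressing block by its red rib, draw it out through the open mouth of its storage channel (the lips overhang its edges), tilt it to match the slope of the stand's sprung pad, set it flush and square over the brass inlay in the middle and press gently, with about 10 newtons. Finish while still gripping the block and pressing; do not shift the stand's tilt or disturb the other things on the bench.

Things in the scene. Friction and masses are not known exactly. Their poses are not given: they have to be found in the camera images.
- block: pale wooden pressing block, about 150 g: a plate 80 (x) x 60 (y) x 10 (z) mm with a red grip rib on top, 50 (x) x 16 (y) x 36 (z) mm, centred, so 46 mm tall over all. Origin: centre of the plate's flat underside; z up out of the rib. Starts lying in the channel, x axes alike
- rack: dark wood storage channel, fixed. Origin: centre of its underside. Floor 8 mm up, x -45 to +45, 65 mm wide inside. Green lips overhang the block's plate 8 mm each side from x = -25 to +45, underside 21, top 26 mm up, 49 mm free between them; the rib stands up between them to 54 mm. Stop at x = +45; mouth open to its -x: the plate is clear of the lips once the block's origin is past x = -65
- pad: sprung pad of the stand: dark slab 110 (x) x 90 (y) x 14 mm, brass inlay 80 (x) x 60 (y) mm with blue diamonds level with its face. Origin: centre of the upper face, 84 to 99 mm up; x runs up the slope, z is the face's outward normal. Slopes 11 to 24 degrees, upper edge farther from the robot. Gives straight along its normal, 2.5 N per mm, 10 mm at most; does not tilt by itself
- stand: wooden base of the glue-up stand, fixed, 170 (x) x 160 (y) mm, 60 mm tall at its posts. Origin: centre of its underside; it faces -x (low edge of the pad)
- bed_edge (a point): middle of the upper edge of the stand's pale bed, the tilting board 140 x 130 mm below the pad, held by a friction-tight hinge along its low edge; marks the tilt that must stay as it is
- gouge_a: carving gouge lying flat, 220 mm long in x, 20 mm high; leave alone
- gouge_b: second carving gouge lying flat, 220 mm long in x, 20 mm high; leave alone
- cup: blue ceramic cup, 76 mm wide, 75 mm tall; leave alone
- mallet: hammer lying along its x, about 250 mm long; leave alone
- glue: white glue bottle, 60 mm wide, 160 mm tall, standing; leave alone
- spoon: small red spoon lying flat, 130 mm long; leave alone
- tape: cork-coloured roll, 90 mm wide, 30 mm tall; leave alone
- dish: shallow wooden dish, 150 mm wide, 22 mm tall; leave alone
Things that resemble listed ones, but are neither listed nor needed, are in the scene too. What is meant by the block is not green, and is the larger of those in its own colour.

How it is judged:
By the outcome, as a careful person would: the job done as asked, in the order asked, and still so for the second after the job is handed in, while the arm keeps its last pose, push and grip.
It also fails if it takes over 48 s, if anything falls off the work surface, if the arm or the gripper's body presses on something with over 40 N, if the wrist force passes 120 N, or if a joint passes its speed limit or range.

ROBOT

A 7-joint arm with a two-finger parallel gripper is mounted at the origin on the work surface. World frame = base frame: x ahead of the robot, y to its left, z up, the work surface at z = 0. Lengths are in m, angles in rad, forces in N, time in s.
With the tool pointing down it reaches from about 0.4 to 0.85 m from the base axis. Payload 4.5 kg.
Tool frame: the origin (TCP) lies between the finger pads, 19 mm behind the fingertips; this is the grasp point; z points along the fingers, y is the line along which they close (so a half turn about z gives the same grasp; the last joint's range is limited). The gripper opens to 88 mm and grips with 3 to 60 N. Pads are 18 mm wide; open, the fingers measure 123 mm over their backs; the gripper's body (75 mm by 187 mm) begins 45 mm behind the grasp point.
Start: joints at [1.367, 0.689, -0.195, 1.565, 0.157, 0.902, -0.215], TCP at [0.147, -0.607, 0.257] pointing down, gripper open.
Joint ranges: [-3.01, 3.01], [-0.46, 2.08], [-1.47, 1.51], [0.13, 2.56], [-1, 4.14], [0.04, 2.09], [-2.66, 2.66]. Speed limits (rad/s): [2.57, 2.57, 3.14, 3.14, 3.14, 3.14, 3.14].

INTERFACE

Orientations are given as a unit quaternion [x, y, z, w].
In Python, from plant import r gives the robot as it stands.
- The arm moves only by the shell command python3 -m jog 'ROWS' [FORCE]. ROWS is JSON, a list of rows, each an object of numbers: "wx", "wy", "wz": the turn, a rotation vector about the world's x, y, z as a fraction of full scale; "dx", "dy", "dz": the shift along the world's x, y, z as a fraction of full scale; "hand": the closure, from 0 (fully open) to 1 (shut). In form: [{"wx": .., "wy": .., "wz": .., "dx": .., "dy": .., "dz": .., "hand": ..}, ...]. A call has 1 to 5 rows; each row shifts and turns the commanded pose from where the row before left it; what a row does not reach is not made up. Full scale, the value 1, is 0.25 m for a shift and 2 rad for a turn. A row lasts 1/12 s, in which the tool goes at most 41.7 mm and 7.16 degrees, less where a joint would pass 70% of its speed; a pose out of reach is approached as far as the arm can. A call with a number of a shift or a turn outside -1 to 1 is refused whole. A call with a gripper value outside its range is refused whole. The fingers move at their own pace and stop on an object; FORCE is the grip in N (left out, the last holds). Time passes only in rows, so rows that do not move let the fingers close. It gives the time, the measured TCP pose, the force, the opening and the grip force at its end, in the units of the state.
- r.get_state(): the state, without advancing time (a new reading comes with each control period).
- r.snapshot(name): name is "scene" or "top" or "wrist"; returns the picture (400x640x3 uint8, red, green, blue); there is no depth.
- r.camera_info(name): a dict with "mtx" (3x3 intrinsics, pixels), "R" (3x3) and "t" (3): a world point X has camera coordinates R X + t. Camera axes: x right, y down, z forward; pixel columns grow to the right and rows downward; lengths in m; the calibration is good to about 2 mm. A picture is of the moment at which its call begins: read the wrist's pose just before it. camera_info takes no time and is no camera call; for the wrist camera it gives the pose at the moment of the call.
- r.finish_job(): hands the job in; it is judged then, once.
Trained networks look in the newest picture that a camera, given by its name, has taken for a name from the list of things; names that differ only in an ending like _2 or _b are one class to them, and where a whole thing is asked for, a point or a joint stands for the part that bears it (a point fixed in the world has none). Each returns a list of dicts, best first, with "p" (0 to 1); they miss things now and then, are a little off and sometimes report something else, mostly with a low value. They report only what shows in the picture. A call takes as long as a camera call. They do not tell look-alikes from the thing itself.
- r.search_frame(camera, query): "bbox" ([left, top, right, bottom] in pixels, round what is visible of it).
- r.masks_of(camera, query): "region" (400x640 bool, what is visible of it) and "bbox" ([left, top, right, bottom] in pixels, round what is visible of it).
The state is a dict: "clock": time; "q": joint angles; "qd": joint speeds; "joint_torque": joint torques, N m; "tool_pos": TCP position; "eef_rot": TCP orientation; "contact_force": force on the tool from outside, world axes, zero at the start; "moment": the same for the moment, N m; "opening": opening from 0.0 (shut) to 1.0 (fully open); "finger_force": force on a finger pad.
Only numpy, scipy, OpenCV 4.12 (cv2) and the standard library are available. Lean on these libraries where they do the work, as an engineer would, in place of code of your own. Each camera call takes 0.05 s, during which the arm holds its last target. There are 200 camera calls.

## Working session

There is one attempt and no reset: what is moved stays moved. The work goes in short steps, Python scripts to look and compute and a shell command to move; the robot and the scene stay as the last step left them, time stands still between calls to the robot, and variables do not carry over. Pictures are saved under pics/ and viewed, at most 13 in all, crops included, and the job is handed in when it is done.

```bash
mkdir -p pics; ls; python3 - <<'E'
from plant import r
import cv2,numpy as np
for c in ["scene","top"]:
    im=r.snapshot(c); cv2.imwrite(f"pics/{c}0.png",im[:,:,::-1])
    i=r.camera_info(c); R=np.array(i["R"]);print(c,np.array(i["mtx"]).round(1).tolist(),R.round(3).tolist(),(-R.T@np.array(i["t"])).round(3))
    for q in ["block","rack","pad","stand","bed_edge"]:
        print(q,[(round(d["p"],2),np.round(d["bbox"]).tolist()) for d in r.search_frame(c,q)][:4])
print(r.get_state())
E
```

```text
pics
scene [[482.6, 0.0, 310.0], [0.0, 482.6, 196.2], [0.0, 0.0, 1.0]] [[-0.203, 0.979, 0.001], [0.75, 0.156, -0.643], [-0.63, -0.13, -0.766]] [1.472 0.183 1.157]
block [(0.96, [419.0, 174.0, 446.0, 199.0]), (0.87, [379.0, 196.0, 401.0, 221.0])]
rack [(0.66, [370.0, 198.0, 406.0, 227.0])]
pad [(0.69, [228.0, 155.0, 272.0, 188.0])]
stand [(0.7, [211.0, 157.0, 283.0, 220.0])]
bed_edge [(0.73, [220.0, 157.0, 279.0, 199.0]), (0.23, [380.0, 197.0, 399.0, 219.0])]
top [[484.3, 0.0, 325.6], [0.0, 484.3, 199.7], [0.0, 0.0, 1.0]] [[0.021, -1.0, -0.017], [-0.985, -0.018, -0.169], [0.168, 0.02, -0.986]] [ 0.381 -0.022  1.387]
block [(0.78, [234.0, 212.0, 254.0, 243.0]), (0.56, [186.0, 252.0, 215.0, 283.0])]
rack [(0.79, [233.0, 205.0, 264.0, 240.0])]
pad [(0.67, [382.0, 207.0, 425.0, 254.0])]
stand [(0.72, [366.0, 193.0, 436.0, 268.0])]
bed_edge [(0.89, [373.0, 197.0, 431.0, 260.0])]
{'clock': 0.6, 'q': array([ 1.36679198,  0.68908235, -0.19462506,  1.56527654,  0.15733616,
        0.90246777, -0.21510355]), 'qd': array([ 0.00036406, -0.00068362,  0.00097214,  0.00152231, -0.00081112,
       -0.00043918,  0.00153428]), 'joint_torque': array([ 8.85421537e-05, -5.27246046e+01, -1.26646578e+00, -1.53677630e+01,
       -5.19319845e-02, -4.16633738e-04,  3.63266929e-05]), 'tool_pos': array([ 0.14727388, -0.60744828,  0.25746066]), 'eef_rot': array([9.92936036e-01, 1.18650838e-01, 1.35305557e-05, 7.61769518e-05]), 'contact_force': array([0.63330448, 0.03161035, 0.32385841]), 'moment': array([-0.05210021,  0.03019989,  0.03559444]), 'finger_force': 0.0, 'opening': 1.0009276156854354}
```

View pics/scene0.png

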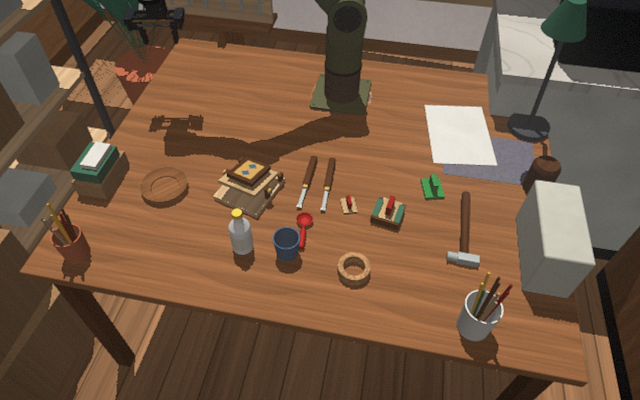

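View pics/top0.png

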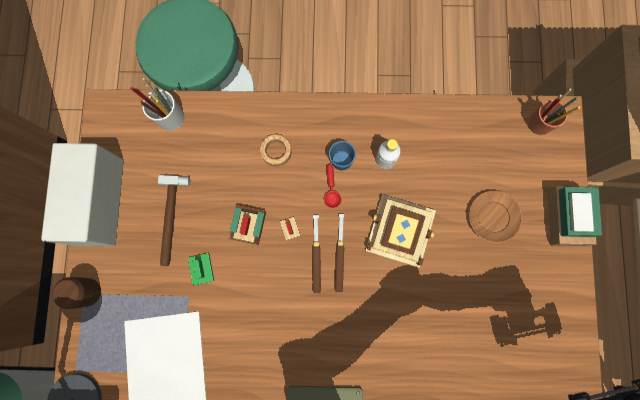

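The top view shows the rack with the red rib at about (245,224), the small decoy at (290,228), the green decoy at (201,268), the gouges at x≈317 and 340, and the stand's pad centred at about (403,231). The scene view agrees.

```bash
cat > h.py <<'E'
import numpy as np,cv2
from plant import r
from scipy.spatial.transform import Rotation as Ro
def onplane(c,uv,z,info=None):
    i=info or r.camera_info(c); R=np.array(i["R"]);C=-R.T@np.array(i["t"])
    uv=np.atleast_2d(uv).astype(float)
    d=np.c_[uv,np.ones(len(uv))]@np.linalg.inv(i["mtx"]).T@R
    return C+d*((z-C[2])/d[:,2])[:,None]
def proj(i,X):
    p=(np.atleast_2d(X)@np.array(i["R"]).T+i["t"])@np.array(i["mtx"]).T
    return p[:,:2]/p[:,2:]
E
python3 - <<'E'
from h import *
for n,uv,z in [("rib",(245,222),.054),("rack",(248,223),.02),("smalldecoy",(290,228),.02),("pad",(403,231),.09),("gouge",[(315,216),(316,290),(341,215),(339,290)],.01),("glue",(388,150),.1),("green",(201,268),.02),("cup",(342,150),.07),("spoon",(332,200),.01),("malletend",[(166,263),(172,182)],.02)]:
    print(n,onplane("top",uv,z).round(3).tolist())
i=r.camera_info("wrist");R=np.array(i["R"]);s=r.get_state();T=Ro.from_quat(s["eef_rot"]).as_matrix()
print("wrist cam in tool",T.T@(-R.T@np.array(i["t"])-s["tool_pos"]),(R@T).round(3).tolist(),np.array(i["mtx"]).round(1).tolist());print(T.round(3))
E
python3 -m jog '[{"dx":0.1,"dy":0.1,"dz":0.05,"hand":0}]'
```

```text
rib [[0.542, 0.228, 0.054]]
rack [[0.544, 0.226, 0.02]]
smalldecoy [[0.532, 0.106, 0.02]]
pad [[0.522, -0.205, 0.09]]
gouge [[0.569, 0.036, 0.01], [0.36, 0.028, 0.01], [0.573, -0.039, 0.01], [0.362, -0.036, 0.01]]
glue [[0.743, -0.163, 0.1]]
green [[0.414, 0.352, 0.02]]
cup [[0.749, -0.038, 0.07]]
spoon [[0.616, -0.012, 0.01]]
malletend [[0.426, 0.452, 0.02], [0.659, 0.453, 0.02]]
wrist cam in tool [ 0.08173976 -0.00021052 -0.12677608] [[-0.0, 1.0, -0.0], [-0.95, -0.0, -0.312], [-0.312, 0.0, 0.95]] [[352.6, 0.0, 313.6], [0.0, 352.6, 205.8], [0.0, 0.0, 1.0]]
[[ 0.972  0.236  0.   ]
 [ 0.236 -0.972 -0.   ]
 [ 0.     0.    -1.   ]]invalid input
```

```bash

python3 -m jog '[{"wx":0,"wy":0,"wz":-0.024,"dx":0.11,"dy":0.11,"dz":0.012,"hand":0},{"wx":0,"wy":0,"wz":-0.024,"dx":0.11,"dy":0.11,"dz":0.012,"hand":0},{"wx":0,"wy":0,"wz":-0.024,"dx":0.11,"dy":0.11,"dz":0.012,"hand":0},{"wx":0,"wy":0,"wz":-0.024,"dx":0.11,"dy":0.11,"dz":0.012,"hand":0},{"wx":0,"wy":0,"wz":-0.024,"dx":0.11,"dy":0.11,"dz":0.012,"hand":0}]' 10
python3 -m jog '[{"wx":0,"wy":0,"wz":0,"dx":0.11,"dy":0.11,"dz":0.012,"hand":0},{"wx":0,"wy":0,"wz":0,"dx":0.11,"dy":0.11,"dz":0.012,"hand":0},{"wx":0,"wy":0,"wz":0,"dx":0.11,"dy":0.11,"dz":0.012,"hand":0},{"wx":0,"wy":0,"wz":0,"dx":0.11,"dy":0.11,"dz":0.012,"hand":0},{"wx":0,"wy":0,"wz":0,"dx":0.11,"dy":0.11,"dz":0.012,"hand":0}]'
python3 -m jog '[{"wx":0,"wy":0,"wz":0,"dx":0.11,"dy":0.11,"dz":0.012,"hand":0},{"wx":0,"wy":0,"wz":0,"dx":0.11,"dy":0.11,"dz":0.012,"hand":0},{"wx":0,"wy":0,"wz":0,"dx":0.11,"dy":0.11,"dz":0.012,"hand":0},{"wx":0,"wy":0,"wz":0,"dx":0.11,"dy":0.11,"dz":0.012,"hand":0},{"wx":0,"wy":0,"wz":0,"dx":0,"dy":0,"dz":0,"hand":0}]'
python3 -m jog '[{"wx":0,"wy":0,"wz":0,"dx":0,"dy":0,"dz":0,"hand":0},{"wx":0,"wy":0,"wz":0,"dx":0,"dy":0,"dz":0,"hand":0}]'
python3 - <<'E'
from h import *
s=r.get_state();print(s["tool_pos"],s["eef_rot"],s["clock"])
i=r.camera_info("wrist");im=r.snapshot("wrist");cv2.imwrite("pics/w_pad.png",im[:,:,::-1]);np.savez("w_pad.npz",im=im,**i)
for q in ["pad","stand","bed_edge"]:
    print(q,[(round(d["p"],2),np.round(d["bbox"]).tolist()) for d in r.search_frame("wrist",q)][:4])
E
```

```text
clock: 1.02
tool_pos: [0.2858, -0.4686, 0.2727]
eef_rot: [1.0, -0.002, 0.0, 0.0]
contact_force: [0.3, -0.4, 0.4]
opening: 1.001
finger_force: 0.0
clock: 1.43
tool_pos: [0.4234, -0.3309, 0.2878]
eef_rot: [1.0, -0.001, 0.0, 0.0]
contact_force: [0.7, -0.0, -0.7]
opening: 1.0
finger_force: 0.0
clock: 1.85
tool_pos: [0.5392, -0.2132, 0.3002]
eef_rot: [1.0, 0.005, 0.004, -0.003]
contact_force: [0.0, 1.7, 0.1]
opening: 1.001
finger_force: 0.0
clock: 2.02
tool_pos: [0.5317, -0.2229, 0.2993]
eef_rot: [1.0, -0.001, -0.0, 0.0]
contact_force: [-0.7, -1.4, -0.7]
opening: 1.001
finger_force: 0.0
[ 0.5316986  -0.22293091  0.29928347] [ 9.99999131e-01 -1.16475078e-03 -4.73868569e-04  3.95800806e-04] 2.0167
pad [(0.79, [243.0, 118.0, 354.0, 239.0])]
stand []
bed_edge [(0.62, [226.0, 93.0, 375.0, 242.0]), (0.55, [216.0, 68.0, 386.0, 244.0])]
```

View pics/w_pad.png

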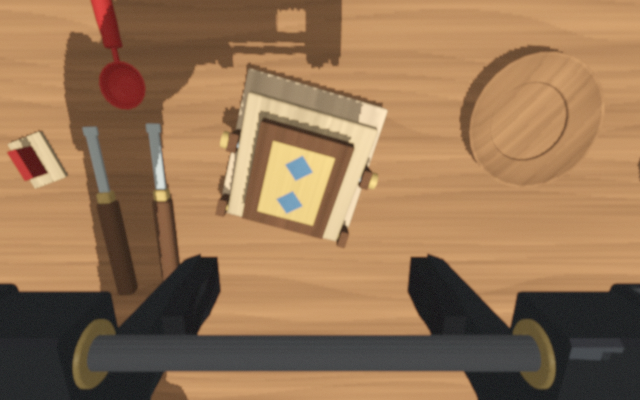

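The wrist view shows the brass inlay centred at about (297,183), with its x axis yawed slightly clockwise from image-up. The pad's corners are clear. I'll take two more views from different baselines.

```bash
cat > snap.py <<'E'
import sys
from h import *
n=sys.argv[1]; i=r.camera_info("wrist");im=r.snapshot("wrist");cv2.imwrite(f"pics/{n}.png",im[:,:,::-1]);np.savez(n+".npz",im=im,**i)
E
python3 -m jog '[{"wx":0,"wy":0,"wz":0,"dx":0.1,"dy":0,"dz":0,"hand":0},{"wx":0,"wy":0,"wz":0,"dx":0.1,"dy":0,"dz":0,"hand":0},{"wx":0,"wy":0,"wz":0,"dx":0,"dy":0,"dz":0,"hand":0},{"wx":0,"wy":0,"wz":0,"dx":0,"dy":0,"dz":0,"hand":0},{"wx":0,"wy":0,"wz":0,"dx":0,"dy":0,"dz":0,"hand":0}]'
python3 snap.py w_pad3
python3 -m jog '[{"wx":0,"wy":0,"wz":0,"dx":-0.15,"dy":0,"dz":0,"hand":0},{"wx":0,"wy":0,"wz":0,"dx":-0.15,"dy":0,"dz":-0.08,"hand":0},{"wx":0,"wy":0,"wz":0,"dx":-0.15,"dy":0,"dz":-0.08,"hand":0},{"wx":0,"wy":0,"wz":0,"dx":-0.15,"dy":0,"dz":-0.08,"hand":0},{"wx":0,"wy":0,"wz":0,"dx":0,"dy":0,"dz":-0.08,"hand":0}]'
python3 -m jog '[{"wx":0,"wy":0,"wz":0,"dx":0,"dy":0,"dz":0,"hand":0},{"wx":0,"wy":0,"wz":0,"dx":0,"dy":0,"dz":0,"hand":0},{"wx":0,"wy":0,"wz":0,"dx":0,"dy":0,"dz":0,"hand":0}]'
python3 snap.py w_pad2
python3 - <<'E'
from h import *
out=[]
for n in ["w_pad","w_pad3","w_pad2"]:
    im=np.load(n+".npz")["im"]; hsv=cv2.cvtColor(im,cv2.COLOR_RGB2HSV)
    out.append(im[0:300,160:460])
    print(n,hsv[183,275] if n=="w_pad" else '', im[195,275],im[163,300])
cv2.imwrite("pics/m.png",cv2.resize(np.hstack(out),(800,267))[:,:,::-1])
E
```

```text
clock: 2.63
tool_pos: [0.5811, -0.2233, 0.2991]
eef_rot: [1.0, -0.002, -0.001, 0.0]
contact_force: [0.3, -0.6, -0.3]
opening: 1.0
finger_force: 0.0
clock: 3.1
tool_pos: [0.423, -0.2227, 0.2201]
eef_rot: [1.0, -0.004, -0.006, -0.001]
contact_force: [-1.7, -0.5, -0.4]
opening: 1.001
finger_force: 0.0
clock: 3.35
tool_pos: [0.4361, -0.2229, 0.2218]
eef_rot: [1.0, -0.001, 0.002, 0.001]
contact_force: [-0.2, 0.5, 0.1]
opening: 1.001
finger_force: 0.0
w_pad [ 22 109 241] [239 211 137] [120 162 190]
w_pad3  [239 210 137] [221 198 156]
w_pad2  [191 143  99] [223 200 157]
```

View pics/m.png

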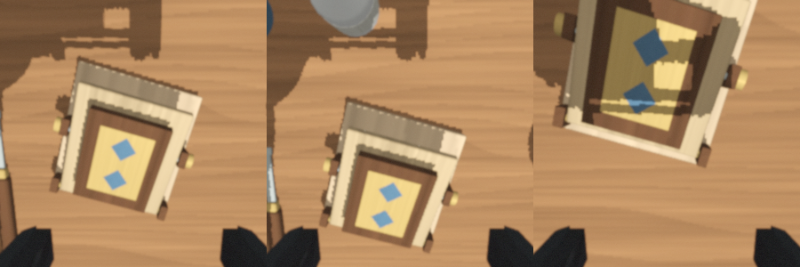

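The three views show the brass inlay whole, with the last one partly in shadow. I'll segment the brass by its green/red ratio and fit its pose jointly across the three views.

```bash
cat > padfit.py <<'E'
from h import *
from scipy.optimize import least_squares
def quad(mask):
    cs,_=cv2.findContours(mask,cv2.RETR_EXTERNAL,cv2.CHAIN_APPROX_NONE); c=max(cs,key=cv2.contourArea); hull=cv2.convexHull(c)
    for e in np.arange(2,30,.5):
        q=cv2.approxPolyDP(hull,e,True)[:,0]
        if len(q)==4: break
    q=q.astype(float); P=c[:,0].astype(float); L=[]
    for k in range(4):
        a,b=q[k],q[(k+1)%4]; d=b-a; n=np.linalg.norm(d); d/=n
        t=(P-a)@d; dist=(P-a)@[-d[1],d[0]]
        s=P[(t>.12*n)&(t<.88*n)&(abs(dist)<3)]
        vx,vy,x0,y0=cv2.fitLine(s.astype(np.float32),cv2.DIST_HUBER,0,.01,.01).ravel()
        nn=np.array([-vy,vx]); 
        if nn@(q.mean(0)-[x0,y0])>0: nn=-nn
        L.append((nn,nn@[x0,y0]+.5))   # pixel-centre contour -> true edge
    return np.array([np.linalg.solve([L[k-1][0],L[k][0]],[L[k-1][1],L[k][1]]) for k in range(4)])
if __name__=="__main__":
    obs=[]
    for n,c in [("w_pad",(297,183)),("w_pad3",(305,210)),("w_pad2",(300,100))]:
        z=np.load(n+".npz"); im=z["im"].astype(float); rat=cv2.blur(im[:,:,1],(2,2))*0+im[:,:,1]/(im[:,:,0]+1)
        m=((rat>.76)).astype(np.uint8)
        k,l,st,ce=cv2.connectedComponentsWithStats(m,connectivity=4)
        # component nearest centre with reasonable size
        best=min([j for j in range(1,k) if 1500<st[j,4]<25000],key=lambda j:np.hypot(*(ce[j]-c)))
        m=(l==best).astype(np.uint8); m=cv2.morphologyEx(m,cv2.MORPH_CLOSE,np.ones((5,5)))
        q=quad(m); print(n,st[best],q.round(1).tolist())
        # order: start at upper(+x,+y = up-left), clockwise in image : UL,UR,LR,LL
        ctr=q.mean(0); a=np.arctan2(q[:,1]-ctr[1],q[:,0]-ctr[0]); q=q[np.argsort(a)]
        obs.append(({"mtx":z["mtx"],"R":z["R"],"t":z["t"]},q))
    obj=np.array([[.04,.03,0],[.04,-.03,0],[-.04,-.03,0],[-.04,.03,0]])
    def pose(p): return Ro.from_euler("ZYX",p[3:6])
    def res(p,o):
        X=pose(p).apply(obj)+p[:3]; return np.concatenate([(proj(i,X)-q).ravel() for i,q in o])
    for o in [obs]+[[x] for x in obs]+[obs[:2]]:
        f=least_squares(res,[.52,-.2,.09,-.2,-.3,0],args=(o,),loss="soft_l1")
        print(f.x[:3].round(4),np.degrees(f.x[3:]).round(2),"rms",np.sqrt((res(f.x,o)**2).mean()).round(2))
    f=least_squares(lambda p:res(np.r_[p,0],obs),[.52,-.2,.09,-.2,-.3],loss="soft_l1"); print("roll0",f.x[:3].round(4),np.degrees(f.x[3:]).round(2))
    print(res(np.r_[f.x,0],obs).reshape(-1,4,2).round(1).tolist())
E
python3 padfit.py
```

```text
w_pad [ 257  140   79   86 4637] [[271.8999938964844, 139.0], [336.1000061035156, 157.1999969482422], [313.1000061035156, 226.5], [255.39999389648438, 211.5]]
w_pad3 [ 259  191   76   77 3961] [[273.20001220703125, 189.89999389648438], [335.0, 206.1999969482422], [312.8999938964844, 268.0], [257.6000061035156, 254.10000610351562]]
w_pad2 [  192     0   222   186 11520] [[416.0, -0.5], [340.8999938964844, 185.89999389648438], [190.0, 143.5], [210.60000610351562, -0.5]]
[ 0.5259 -0.2037  0.097 ] [-15.17 -11.31   0.23] rms 22.43
[ 0.5263 -0.2038  0.0995] [-15.98 -13.46   0.23] rms 0.11
[ 0.5289 -0.2037  0.1007] [-15.82 -13.28   0.  ] rms 0.05
[ 0.5166 -0.2148  0.2124] [-14.71 -30.86   1.57] rms 22.4
[ 0.5258 -0.2035  0.0949] [-15.91 -11.89   0.2 ] rms 0.63
roll0 [ 0.5259 -0.2036  0.0969] [-15.14 -11.3 ]
[[[-0.4, -0.3], [-0.7, -1.4], [0.2, 0.0], [0.6, 0.8]], [[0.1, 1.4], [-0.7, 0.6], [0.3, 1.4], [0.8, 2.2]], [[40.5, -1.4], [-70.7, 26.9], [-28.0, -41.3], [42.3, -20.5]]]
```

```bash
python3 - <<'E'
from h import *
im=np.load("w_pad2.npz")["im"].astype(float)
for v in (20,70,120): print(v,[(u,tuple(im[v,u].astype(int)),round(im[v,u,1]/im[v,u,0],2),round(im[v,u,2]/im[v,u,0],2)) for u in range(200,420,10)])
cv2.imwrite("pics/w2z.png",cv2.resize(im[0:200,170:430],None,fx=3,fy=3,interpolation=0)[:,:,::-1])
E
```

```text
20 [(200, (np.int64(73), np.int64(50), np.int64(34)), np.float64(0.68), np.float64(0.47)), (210, (np.int64(118), np.int64(102), np.int64(74)), np.float64(0.86), np.float64(0.63)), (220, (np.int64(140), np.int64(121), np.int64(91)), np.float64(0.86), np.float64(0.65)), (230, (np.int64(72), np.int64(51), np.int64(36)), np.float64(0.71), np.float64(0.5)), (240, (np.int64(67), np.int64(48), np.int64(34)), np.float64(0.72), np.float64(0.51)), (250, (np.int64(79), np.int64(61), np.int64(42)), np.float64(0.77), np.float64(0.53)), (260, (np.int64(141), np.int64(117), np.int64(70)), np.float64(0.83), np.float64(0.5)), (270, (np.int64(140), np.int64(117), np.int64(68)), np.float64(0.84), np.float64(0.49)), (280, (np.int64(140), np.int64(118), np.int64(70)), np.float64(0.84), np.float64(0.5)), (290, (np.int64(139), np.int64(116), np.int64(69)), np.float64(0.83), np.float64(0.5)), (300, (np.int64(146), np.int64(107), np.int64(71)), np.float64(0.73), np.float64(0.49)), (310, (np.int64(136), np.int64(96), np.int64(65)), np.float64(0.71), np.float64(0.48)), (320, (np.int64(136), np.int64(95), np.in
[... 4165 characters left out ...]
4(91)), np.float64(0.86), np.float64(0.65)), (360, (np.int64(138), np.int64(120), np.int64(90)), np.float64(0.87), np.float64(0.65)), (370, (np.int64(245), np.int64(221), np.int64(186)), np.float64(0.9), np.float64(0.76)), (380, (np.int64(195), np.int64(148), np.int64(101)), np.float64(0.76), np.float64(0.52)), (390, (np.int64(195), np.int64(148), np.int64(101)), np.float64(0.76), np.float64(0.52)), (400, (np.int64(195), np.int64(147), np.int64(101)), np.float64(0.75), np.float64(0.52)), (410, (np.int64(195), np.int64(147), np.int64(100)), np.float64(0.75), np.float64(0.51))][ WARN:0@0.602] global loadsave.cpp:1063 imwrite_ Unsupported depth image for selected encoder is fallbacked to CV_8U.
```

View pics/w2z.png

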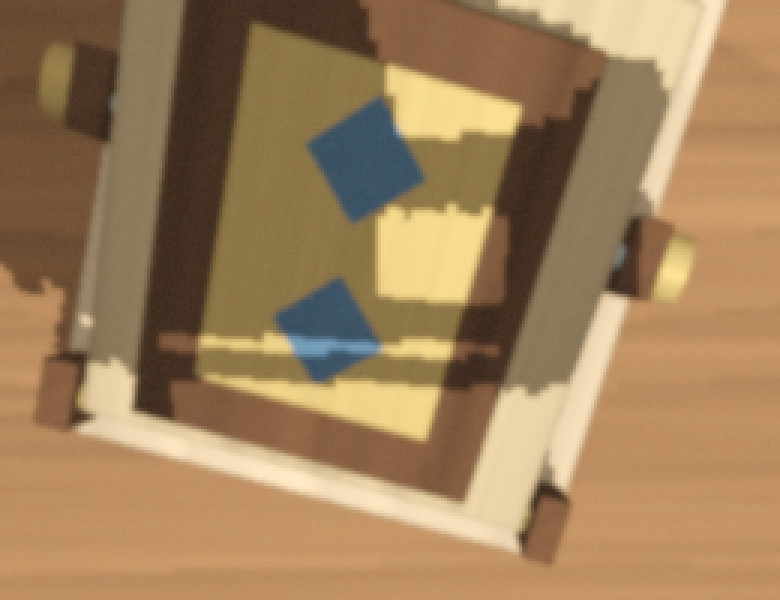

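This crop shows all four brass corners in view 2, at full-image pixels of roughly (253,7), (344,34), (312,147) and (235,125).

```bash
sed -i 's|m=((rat>.76)).astype(np.uint8)|br=im[:,:,2]/(im[:,:,0]+1); m=((rat>.775)\&((br<.605)\|(br>.7))).astype(np.uint8); m=cv2.morphologyEx(m,cv2.MORPH_OPEN,np.ones((3,3)))|; s|(300,100))|(288,78))|' padfit.py; python3 padfit.py
```

```text
w_pad [ 257  141   78   85 4067] [[272.0, 139.10000610351562], [335.70001220703125, 157.1999969482422], [312.8999938964844, 226.1999969482422], [255.6999969482422, 211.3000030517578]]
w_pad3 [ 259  191   75   76 3393] [[273.70001220703125, 190.0], [334.6000061035156, 206.5], [312.70001220703125, 267.70001220703125], [257.5, 253.89999389648438]]
w_pad2 [  235     8   109   139 10365] [[253.10000610351562, 6.599999904632568], [344.3999938964844, 34.099998474121094], [311.6000061035156, 147.6999969482422], [233.60000610351562, 125.4000015258789]]
[ 0.5233 -0.2031  0.0877] [-15.79 -10.37  -0.4 ] rms 0.69
[ 0.5257 -0.2037  0.097 ] [-1.591e+01 -1.316e+01  1.000e-02] rms 0.1
[ 0.5278 -0.2036  0.0979] [-16.14 -13.07   0.21] rms 0.13
[ 0.5228 -0.2032  0.0902] [-15.77 -12.23  -0.38] rms 0.25
[ 0.5253 -0.2034  0.0932] [-16.01 -11.94   0.09] rms 0.52
roll0 [ 0.5233 -0.2031  0.0877] [-15.84 -10.4 ]
[[[0.8, 0.7], [-1.2, -0.1], [-0.8, -0.1], [0.7, 0.2]], [[0.8, 0.8], [-1.1, -0.0], [-0.5, 0.3], [1.3, 0.8]], [[0.9, -0.5], [-0.8, -0.1], [-0.2, -0.8], [0.1, -0.3]]]
```

```bash
cat >> padfit.py <<'E'
    # with edge bias (px outward), wrist-camera rotation error (rad, sigma .005), translation per view (sigma 1 mm)
    def res2(p):
        out=[]
        for k,(i,q) in enumerate(obs):
            j=dict(i); E=Ro.from_rotvec(p[7:10]).as_matrix(); j["R"]=E@i["R"]; j["t"]=E@i["t"]+p[10+3*k:13+3*k]
            c=q.mean(0); qq=q+p[6]*1.4*(q-c)/np.linalg.norm(q-c,axis=1)[:,None]
            X=pose(p).apply(obj)+p[:3]; out.append((proj(j,X)-qq).ravel()/.3)
        return np.concatenate(out+[p[7:10]/.005,p[10:]/.001,[p[6]/.5,p[5]/.005]])
    f=least_squares(res2,np.r_[.52,-.2,.09,-.2,-.3,0,np.zeros(4+3*len(obs))])
    C=np.linalg.inv(f.jac.T@f.jac)**.5 if 0 else np.sqrt(np.diag(np.linalg.inv(f.jac.T@f.jac)))
    print("joint",f.x[:3].round(4),np.degrees(f.x[3:6]).round(2),"sd",C[:3].round(4),np.degrees(C[3:6]).round(2),"bias",f.x[6].round(2),"rot",np.degrees(f.x[7:10]).round(2),"tr",(f.x[10:]*1000).round(1),"cost",f.cost.round(1))
E
python3 padfit.py | tail -1
python3 - <<'E'
from h import *
s=r.get_state();print(s["tool_pos"],s["clock"])
E
```

```text
joint [ 0.5234 -0.2028  0.086 ] [-1.591e+01 -1.309e+01 -1.000e-02] sd [0.0016 0.0015 0.0017] [0.27 0.45 0.25] bias -1.04 rot [-0.06  0.02  0.  ] tr [ 0.1  0.1 -0.2 -0.1 -0.1 -0.3 -0.1  0.   0.5] cost 6.4
[ 0.43644259 -0.22283674  0.22188033] 3.4
```

Pad estimate: centre (0.523, -0.203, 0.086), yaw -15.9°, slope about 13°. I'll refine that later. Next I'll look at the rack.

```bash

python3 -m jog '[{"wx":0,"wy":0,"wz":0,"dx":0.041,"dy":0.15,"dz":0.01,"hand":0},{"wx":0,"wy":0,"wz":0,"dx":0.041,"dy":0.15,"dz":0,"hand":0},{"wx":0,"wy":0,"wz":0,"dx":0.041,"dy":0.15,"dz":0,"hand":0},{"wx":0,"wy":0,"wz":0,"dx":0.041,"dy":0.15,"dz":0,"hand":0},{"wx":0,"wy":0,"wz":0,"dx":0.041,"dy":0.15,"dz":0,"hand":0}]' | head -2
python3 -m jog '[{"wx":0,"wy":0,"wz":0,"dx":0.041,"dy":0.15,"dz":0,"hand":0},{"wx":0,"wy":0,"wz":0,"dx":0.041,"dy":0.15,"dz":0,"hand":0},{"wx":0,"wy":0,"wz":0,"dx":0.041,"dy":0.15,"dz":0,"hand":0},{"wx":0,"wy":0,"wz":0,"dx":0.041,"dy":0.15,"dz":0,"hand":0},{"wx":0,"wy":0,"wz":0,"dx":0.041,"dy":0.15,"dz":0,"hand":0}]' | head -2
python3 -m jog '[{"wx":0,"wy":0,"wz":0,"dx":0.041,"dy":0.15,"dz":0,"hand":0},{"wx":0,"wy":0,"wz":0,"dx":0.041,"dy":0.15,"dz":0,"hand":0},{"wx":0,"wy":0,"wz":0,"dx":0,"dy":0,"dz":0,"hand":0},{"wx":0,"wy":0,"wz":0,"dx":0,"dy":0,"dz":0,"hand":0},{"wx":0,"wy":0,"wz":0,"dx":0,"dy":0,"dz":0,"hand":0}]' | head -2
python3 snap.py w_rack
python3 - <<'E'
from h import *
im=np.load("w_rack.npz")["im"]
cv2.imwrite("pics/rackz.png",cv2.resize(im[60:310,160:480],None,fx=2.4,fy=2.4,interpolation=2)[:,:,::-1])
E
```

```text
clock: 3.82
tool_pos: [0.4877, -0.0327, 0.2243]
clock: 4.23
tool_pos: [0.5385, 0.1558, 0.2245]
clock: 4.65
tool_pos: [0.5579, 0.2276, 0.2237]
```

View pics/rackz.png

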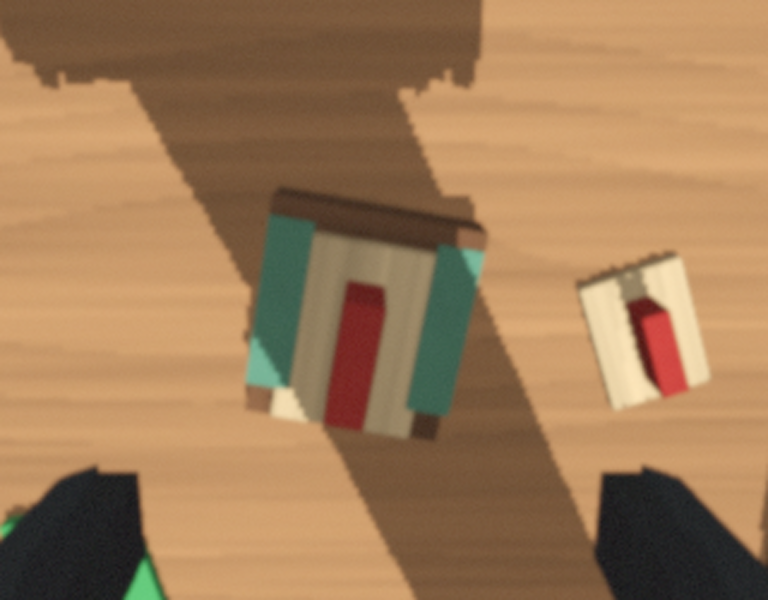

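The wrist view shows the rack with its stop at the top (away from the robot) and its mouth towards the robot. The rib's top face has crop corners (346,303), (384,307), (363,430) and (326,427), and the yaw is about -10°.

```bash
python3 - <<'E'
from h import *
z=np.load("w_rack.npz");i={k:z[k] for k in("mtx","R","t")}
f=lambda U,V:(160+(U+.5)/2.4-.5,60+(V+.5)/2.4-.5)
rib=onplane("",[f(346,303),f(384,307),f(363,430),f(326,427)],.054,i)
print(rib.round(4).tolist(),rib.mean(0).round(4)); 
e=rib[[0,1]].mean(0)-rib[[2,3]].mean(0);print("len",np.linalg.norm(e),"yaw",np.degrees(np.arctan2(e[1],e[0])),"w",np.linalg.norm(rib[0]-rib[1]),np.linalg.norm(rib[2]-rib[3]))
L=onplane("",[f(315,232),f(289,387),f(438,245),f(408,411)],.026,i);print(L.round(4).tolist())
for a,b in((0,1),(2,3)):
    d=L[a]-L[b];print(np.degrees(np.arctan2(d[1],d[0])),np.linalg.norm(d))
m=L.mean(0);print(m)
# top camera check of red rib
im=r.snapshot("top");hsv=cv2.cvtColor(im,cv2.COLOR_RGB2HSV);R=((hsv[:,:,0]<8)|(hsv[:,:,0]>172))&(hsv[:,:,1]>150)
k,l,st,ce=cv2.connectedComponentsWithStats(R.astype(np.uint8));print([(ce[j].round(1).tolist(),st[j].tolist()) for j in range(1,k) if st[j,4]>30])
print(proj(r.camera_info("top"),np.r_[rib.mean(0)[:2],.054]), r.get_state()["tool_pos"])
E
```

```text
[[0.5607, 0.2363, 0.054], [0.5591, 0.2225, 0.054], [0.5107, 0.2303, 0.054], [0.512, 0.2444, 0.054]] [0.5356 0.2334 0.054 ]
len 0.04918036735150175 yaw -9.321108563541527 w 0.013849798396472005 0.014111176794697835
[[0.5816, 0.2487, 0.026], [0.5178, 0.2608, 0.026], [0.5764, 0.2012, 0.026], [0.5071, 0.2119, 0.026]]
-10.68515310288736 0.06492709618345884
-8.840189419244282 0.0701529397991877
[0.54569865 0.23065416 0.026     ]
[([146.5, 99.4], [131, 87, 35, 29, 125]), ([550.1, 107.0], [541, 98, 20, 21, 94]), ([331.4, 190.1], [324, 164, 18, 44, 403]), ([244.7, 225.3], [240, 216, 10, 19, 134]), ([288.9, 227.2], [286, 221, 7, 13, 50])]
[[243.04701548 224.38128416]] [0.55786522 0.22588023 0.22361707]
```

```bash

python3 -m jog '[{"wx":0,"wy":0,"wz":-0.028,"dx":-0.03,"dy":0.009,"dz":-0.14,"hand":0},{"wx":0,"wy":0,"wz":-0.028,"dx":-0.03,"dy":0.009,"dz":-0.14,"hand":0},{"wx":0,"wy":0,"wz":-0.027,"dx":-0.028,"dy":0.008,"dz":-0.14,"hand":0},{"wx":0,"wy":0,"wz":0,"dx":0,"dy":0,"dz":0,"hand":0},{"wx":0,"wy":0,"wz":0,"dx":0,"dy":0,"dz":0,"hand":0}]'
python3 - <<'E'
from h import *
s=r.get_state();print(s["tool_pos"],Ro.from_quat(s["eef_rot"]).as_matrix()[:,0])
E
python3 snap.py w_rack2
```

```text
clock: 5.17
tool_pos: [0.5347, 0.2325, 0.1175]
eef_rot: [0.996, -0.084, -0.001, 0.001]
contact_force: [0.9, -0.0, -0.3]
opening: 1.0
finger_force: 0.0
[0.53471018 0.23254777 0.1175324 ] [ 0.98593702 -0.16709683 -0.00261496]
```

View pics/w_rack2.png

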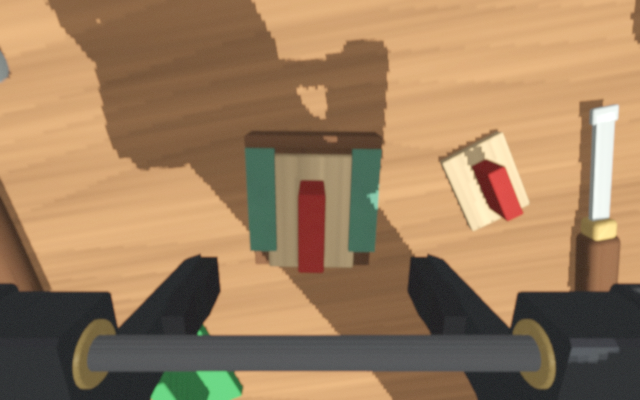

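The rib is centred at u≈312 and squared up with the tool. I'll descend and grip.

```bash

python3 -m jog '[{"wx":0,"wy":0,"wz":0,"dx":0,"dy":0,"dz":-0.1,"hand":0},{"wx":0,"wy":0,"wz":0,"dx":0,"dy":0,"dz":-0.1,"hand":0},{"wx":0,"wy":0,"wz":0,"dx":0,"dy":0,"dz":-0.074,"hand":0},{"wx":0,"wy":0,"wz":0,"dx":0,"dy":0,"dz":0,"hand":0},{"wx":0,"wy":0,"wz":0,"dx":0,"dy":0,"dz":0,"hand":0}]' 
python3 -m jog '[{"wx":0,"wy":0,"wz":0,"dx":0,"dy":0,"dz":0,"hand":1},{"wx":0,"wy":0,"wz":0,"dx":0,"dy":0,"dz":0,"hand":1},{"wx":0,"wy":0,"wz":0,"dx":0,"dy":0,"dz":0,"hand":1},{"wx":0,"wy":0,"wz":0,"dx":0,"dy":0,"dz":0,"hand":1},{"wx":0,"wy":0,"wz":0,"dx":0,"dy":0,"dz":0,"hand":1}]' 35
python3 -m jog '[{"wx":0,"wy":0,"wz":0,"dx":0,"dy":0,"dz":0,"hand":1},{"wx":0,"wy":0,"wz":0,"dx":0,"dy":0,"dz":0,"hand":1},{"wx":0,"wy":0,"wz":0,"dx":0,"dy":0,"dz":0,"hand":1}]' 35
python3 - <<'E'
from h import *
z=np.load("w_rack2.npz");i={k:z[k] for k in("mtx","R","t")}
p=onplane("",[(302,195),(324,195),(324,272),(298,272)],.054,i);print(p.round(4).tolist(),p.mean(0))
print(r.get_state()["moment"])
E
```

```text
clock: 5.63
tool_pos: [0.5372, 0.2338, 0.0514]
eef_rot: [0.996, -0.084, 0.001, -0.001]
contact_force: [0.3, 0.5, 0.7]
opening: 1.002
finger_force: 0.0
clock: 6.05
tool_pos: [0.5358, 0.2343, 0.0503]
eef_rot: [0.996, -0.084, 0.0, -0.0]
contact_force: [0.1, 0.1, 0.9]
opening: 0.645
finger_force: 0.0
clock: 6.3
tool_pos: [0.5354, 0.2341, 0.0496]
eef_rot: [0.996, -0.084, -0.0, 0.0]
contact_force: [-0.2, -0.4, -0.7]
opening: 0.422
finger_force: 0.0
[[0.5609, 0.2349, 0.054], [0.5588, 0.2227, 0.054], [0.5108, 0.2304, 0.054], [0.5135, 0.2459, 0.054]] [0.53599399 0.23343939 0.054     ]
[0.00071036 0.00889467 0.02124363]
```

```bash

python3 -m jog '[{"wx":0,"wy":0,"wz":0,"dx":0,"dy":0,"dz":0,"hand":1},{"wx":0,"wy":0,"wz":0,"dx":0,"dy":0,"dz":0,"hand":1},{"wx":0,"wy":0,"wz":0,"dx":0,"dy":0,"dz":0,"hand":1},{"wx":0,"wy":0,"wz":0,"dx":0,"dy":0,"dz":0,"hand":1},{"wx":0,"wy":0,"wz":0,"dx":0,"dy":0,"dz":0,"hand":1}]' 35
python3 -m jog '[{"wx":0,"wy":0,"wz":0,"dx":-0.01,"dy":0.0016,"dz":0,"hand":1},{"wx":0,"wy":0,"wz":0,"dx":-0.02,"dy":0.0033,"dz":0,"hand":1},{"wx":0,"wy":0,"wz":0,"dx":-0.02,"dy":0.0033,"dz":0,"hand":1},{"wx":0,"wy":0,"wz":0,"dx":0,"dy":0,"dz":0,"hand":1}]' 35
```

```text
clock: 6.72
tool_pos: [0.5354, 0.234, 0.0496]
eef_rot: [0.996, -0.084, -0.0, 0.0]
contact_force: [-0.1, -0.4, -0.5]
opening: 0.178
finger_force: 35.0
clock: 7.05
tool_pos: [0.5213, 0.2365, 0.0496]
eef_rot: [0.997, -0.083, -0.001, 0.0]
contact_force: [-1.6, -0.2, -0.0]
opening: 0.177
finger_force: 35.0
```

```bash

python3 -m jog '[{"wx":0,"wy":0,"wz":0,"dx":-0.05,"dy":0.0083,"dz":0,"hand":1},{"wx":0,"wy":0,"wz":0,"dx":-0.06,"dy":0.01,"dz":0,"hand":1},{"wx":0,"wy":0,"wz":0,"dx":-0.06,"dy":0.01,"dz":0,"hand":1},{"wx":0,"wy":0,"wz":0,"dx":-0.06,"dy":0.01,"dz":0,"hand":1},{"wx":0,"wy":0,"wz":0,"dx":-0.06,"dy":0.01,"dz":0,"hand":1}]' 35
python3 -m jog '[{"wx":0,"wy":0,"wz":0,"dx":-0.05,"dy":0.0083,"dz":0,"hand":1},{"wx":0,"wy":0,"wz":0,"dx":0,"dy":0,"dz":0,"hand":1},{"wx":0,"wy":0,"wz":0,"dx":0,"dy":0,"dz":0.04,"hand":1},{"wx":0,"wy":0,"wz":0,"dx":0,"dy":0,"dz":0.08,"hand":1},{"wx":0,"wy":0,"wz":0,"dx":0,"dy":0,"dz":0.14,"hand":1}]' 35
```

```text
clock: 7.47
tool_pos: [0.4494, 0.2484, 0.0496]
eef_rot: [0.996, -0.084, -0.0, 0.0]
contact_force: [-0.6, 0.1, -2.5]
opening: 0.174
finger_force: 35.0
clock: 7.88
tool_pos: [0.4379, 0.2493, 0.1139]
eef_rot: [0.996, -0.084, -0.001, 0.001]
contact_force: [0.9, 0.6, -1.4]
opening: 0.181
finger_force: 35.0
```

The block came out cleanly. I'll lift it and carry it back towards the stand.

```bash

python3 -m jog '[{"wx":0,"wy":0,"wz":0,"dx":0,"dy":0,"dz":0.15,"hand":1},{"wx":0,"wy":0,"wz":0,"dx":0,"dy":0,"dz":0.15,"hand":1},{"wx":0,"wy":0,"wz":-0.005,"dx":-0.003,"dy":-0.1,"dz":0.018,"hand":1},{"wx":0,"wy":0,"wz":-0.005,"dx":-0.003,"dy":-0.154,"dz":0.018,"hand":1},{"wx":0,"wy":0,"wz":-0.005,"dx":-0.003,"dy":-0.154,"dz":0.018,"hand":1}]' 35 | head -3
python3 -m jog '[{"wx":0,"wy":0,"wz":-0.005,"dx":-0.003,"dy":-0.154,"dz":0.018,"hand":1},{"wx":0,"wy":0,"wz":-0.005,"dx":-0.003,"dy":-0.154,"dz":0.018,"hand":1},{"wx":0,"wy":0,"wz":-0.005,"dx":-0.003,"dy":-0.154,"dz":0.018,"hand":1},{"wx":0,"wy":0,"wz":-0.005,"dx":-0.003,"dy":-0.154,"dz":0.018,"hand":1},{"wx":0,"wy":0,"wz":-0.005,"dx":-0.003,"dy":-0.154,"dz":0.018,"hand":1}]' 35 | head -3
python3 -m jog '[{"wx":0,"wy":0,"wz":-0.005,"dx":-0.003,"dy":-0.154,"dz":0.018,"hand":1},{"wx":0,"wy":0,"wz":-0.005,"dx":-0.003,"dy":-0.154,"dz":0.018,"hand":1},{"wx":0,"wy":0,"wz":-0.005,"dx":-0.003,"dy":-0.154,"dz":0.018,"hand":1},{"wx":0,"wy":0,"wz":0,"dx":0,"dy":-0.05,"dz":0,"hand":1},{"wx":0,"wy":0,"wz":0,"dx":0,"dy":0,"dz":0,"hand":1}]' 35 | head -3
python3 -m jog '[{"wx":0,"wy":0,"wz":0,"dx":0,"dy":0,"dz":0,"hand":1},{"wx":0,"wy":0,"wz":0,"dx":0,"dy":0,"dz":0,"hand":1},{"wx":0,"wy":0,"wz":0,"dx":0,"dy":0,"dz":0,"hand":1}]' 35
python3 snap.py v4
python3 - <<'E'
from h import *
s=r.get_state();print(s["tool_pos"],Ro.from_quat(s["eef_rot"]).as_matrix()[:,0],s["contact_force"],s["moment"])
E
```

```text
clock: 8.3
tool_pos: [0.4373, 0.1478, 0.205]
eef_rot: [0.995, -0.098, 0.002, -0.001]
clock: 8.72
tool_pos: [0.4325, -0.0471, 0.2268]
eef_rot: [0.992, -0.125, 0.001, 0.0]
clock: 9.13
tool_pos: [0.4296, -0.1784, 0.2404]
eef_rot: [0.99, -0.144, 0.002, 0.002]
clock: 9.38
tool_pos: [0.4299, -0.1708, 0.2393]
eef_rot: [0.991, -0.137, -0.0, -0.0]
contact_force: [-0.7, -0.0, -1.5]
opening: 0.18
finger_force: 35.0
[ 0.42991245 -0.17077404  0.23919677] [ 9.62308618e-01 -2.71959602e-01 -3.15010367e-04] [-0.85570635 -0.19903621 -0.72604268] [ 0.04171466 -0.01285896 -0.00560996]
```

View pics/v4.png

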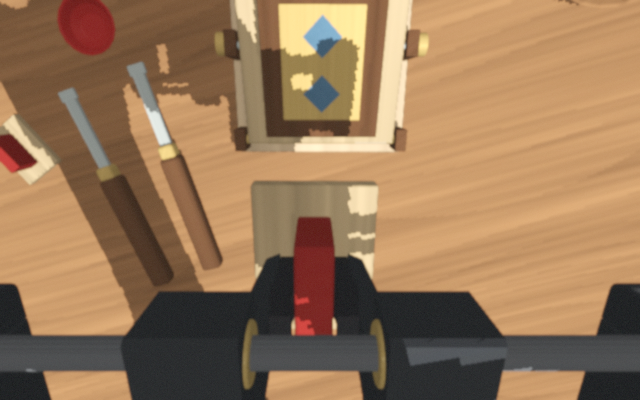

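The wrist view shows the pad square to the tool, with brass corners at about (280,4), (361,4), (360,121) and (284,117). The block is held straight, its front edge at v≈182. Next is half the tilt, another view, then a refit.

```bash

python3 -m jog '[{"wx":-0.0075,"wy":-0.0275,"wz":0,"dx":0,"dy":0,"dz":0,"hand":1},{"wx":-0.008,"wy":-0.0275,"wz":0,"dx":0,"dy":0,"dz":0,"hand":1},{"wx":0,"wy":0,"wz":0,"dx":0,"dy":0,"dz":0,"hand":1},{"wx":0,"wy":0,"wz":0,"dx":0,"dy":0,"dz":0,"hand":1},{"wx":0,"wy":0,"wz":0,"dx":0,"dy":0,"dz":0,"hand":1}]' 35
python3 snap.py v5
sed -i 's|("w_pad2",(288,78))|("w_pad2",(288,78)),("v4",(322,62)),("v5",(322,100))|' padfit.py; sed -i 's|5000|5000|' padfit.py; python3 padfit.py
```

```text
clock: 9.85
tool_pos: [0.4304, -0.1717, 0.2393]
eef_rot: [0.989, -0.138, 0.056, 0.008]
contact_force: [0.4, 0.1, -1.7]
opening: 0.18
finger_force: 35.0
w_pad [ 257  141   78   85 4067] [[272.0, 139.10000610351562], [335.70001220703125, 157.1999969482422], [312.8999938964844, 226.1999969482422], [255.6999969482422, 211.3000030517578]]
w_pad3 [ 259  191   75   76 3393] [[273.70001220703125, 190.0], [334.6000061035156, 206.5], [312.70001220703125, 267.70001220703125], [257.5, 253.89999389648438]]
w_pad2 [  235     8   109   139 10365] [[253.10000610351562, 6.599999904632568], [344.3999938964844, 34.099998474121094], [311.6000061035156, 147.6999969482422], [233.60000610351562, 125.4000015258789]]Traceback (most recent call last):
  File "padfit.py", line 27, in <module>
    q=quad(m); print(n,st[best],q.round(1).tolist())
  File "padfit.py", line 13, in quad
    vx,vy,x0,y0=cv2.fitLine(s.astype(np.float32),cv2.DIST_HUBER,0,.01,.01).ravel()
                ~~~~~~~~~~~^^^^^^^^^^^^^^^^^^^^^^^^^^^^^^^^^^^^^^^^^^^^^^^
cv2.error: OpenCV(4.12.0) /io/opencv/modules/imgproc/src/linefit.cpp:50: error: (-215:Assertion failed) count > 0 in function 'fitLine2D_wods'
```

```bash
python3 - <<'E'
from h import *
o=[np.load(n+".npz")["im"][a:a+150,260:390] for n,a in (("v4",0),("v5",25))]
cv2.imwrite("pics/z45.png",cv2.resize(np.hstack(o),None,fx=3,fy=3,interpolation=cv2.INTER_CUBIC)[:,:,::-1])
E
```

```text
(no output)
```

View pics/z45.png

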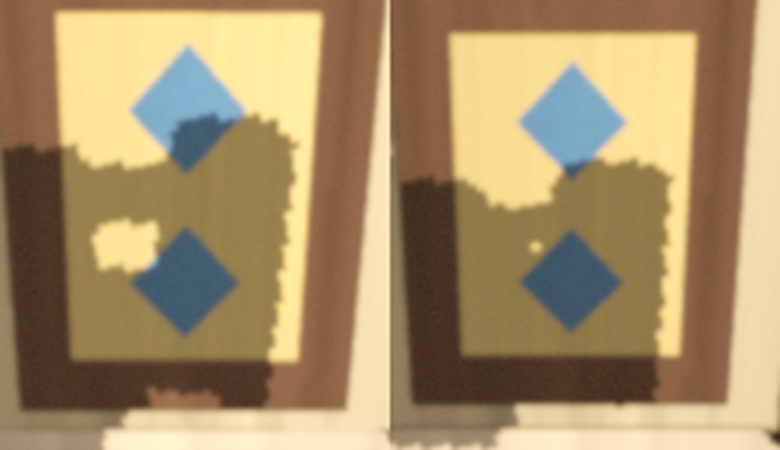

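The zoom gives clean brass corners in both views: left (55,11), (322,12), (300,361), (70,361); right (449,33), (697,33), (680,356), (461,356).

```bash
cat > fit2.py <<'E'
from padfit import *
man={"w_pad2":([(250,22),(522,104),(427,441),(196,375)],170,0),"v4":([(55,11),(322,12),(300,361),(70,361)],260,0),"v5":([(59,33),(307,33),(290,356),(71,356)],260,25)}
obs=[]
for n,(q,a,b) in man.items():
    z=np.load(n+".npz"); obs.append(({k:z[k] for k in("mtx","R","t")},(np.array(q,float)+.5)/3-.5+[a,b],0))
for n,q in {"w_pad":[[272.0,139.1],[335.7,157.2],[312.9,226.2],[255.7,211.3]],"w_pad3":[[273.7,190],[334.6,206.5],[312.7,267.7],[257.5,253.9]]}.items():
    z=np.load(n+".npz"); obs.append(({k:z[k] for k in("mtx","R","t")},np.array(q),1))
obj=np.array([[.04,.03,0],[.04,-.03,0],[-.04,-.03,0],[-.04,.03,0]])
def run(o,ext=True):
    def res(p):
        out=[]; X=Ro.from_euler("ZYX",p[3:6]).apply(obj)+p[:3]
        for i,q,b in o:
            j=dict(i); E=Ro.from_rotvec(p[7:10]).as_matrix(); j["R"]=E@i["R"]; j["t"]=E@i["t"]+p[10:13]
            c=q.mean(0); qq=q+b*p[6]*1.4*(q-c)/np.linalg.norm(q-c,axis=1)[:,None]
            out.append((proj(j,X)-qq).ravel()/.4)
        return np.concatenate(out+[p[7:10]/(.005 if ext else 1e-5),p[10:]/(.002 if ext else 1e-6),[p[6]/.7,p[5]/.005]])
    f=least_squares(res,np.r_[.52,-.2,.09,-.2,-.3,0,np.zeros(7)])
    C=np.sqrt(np.diag(np.linalg.inv(f.jac.T@f.jac)))
    print(f.x[:3].round(4),np.degrees(f.x[3:6]).round(2),"sd",C[:3].round(4),np.degrees(C[3:6]).round(2),"b",f.x[6].round(2),"rot",np.degrees(f.x[7:10]).round(2),"t",(f.x[10:]*1e3).round(1),"cost",f.cost.round(1),(f.fun[:8*len(o)].reshape(len(o),-1)**2).mean(1).round(1))
if __name__=="__main__":
    run(obs);run(obs,False);run(obs[:3]);run(obs[:3],False)
    for o in obs[:3]: run([o],False)
    s=r.get_state();print(s["tool_pos"],s["eef_rot"])
E
python3 fit2.py
```

```text
[ 0.5238 -0.2021  0.0876] [-15.66 -12.87  -0.07] sd [0.0006 0.0006 0.0013] [0.14 0.4  0.25] b -0.97 rot [0.3  0.08 0.16] t [0.4 2.3 0.2] cost 9.7 [0.7 0.5 0.2 0.1 0.3]
[ 0.523 -0.203  0.087] [-15.78 -12.71  -0.09] sd [0.0001 0.0001 0.0003] [0.09 0.41 0.25] b -0.94 rot [0. 0. 0.] t [ 0.  0. -0.] cost 15.9 [0.8 1.2 0.7 0.2 0.8]
[ 0.5241 -0.2025  0.0885] [-15.72 -13.79  -0.06] sd [0.0007 0.0008 0.0014] [0.28 0.72 0.27] b 0.0 rot [-0.11  0.12  0.07] t [ 0.   0.7 -0. ] cost 4.9 [0.5 0.5 0.1]
[ 0.5228 -0.203   0.0882] [-15.73 -13.31  -0.07] sd [0.0001 0.0001 0.0005] [0.1  0.66 0.27] b -0.0 rot [-0.  0.  0.] t [0. 0. 0.] cost 7.3 [0.8 0.6 0.3]
[ 0.5229 -0.2032  0.0879] [-15.53 -13.6   -0.08] sd [0.0002 0.0002 0.0009] [0.17 0.97 0.28] b 0.0 rot [-0.  0.  0.] t [-0. -0. -0.] cost 1.0 [0.2]
[ 0.5227 -0.2029  0.0889] [-15.82 -12.6   -0.  ] sd [0.0002 0.0002 0.001 ] [0.17 1.35 0.28] b 0.0 rot [-0.  0.  0.] t [-0.  0. -0.] cost 1.2 [0.3]
[ 0.5225 -0.2028  0.0891] [-15.88 -14.13  -0.  ] sd [0.0003 0.0002 0.0011] [0.18 1.57 0.28] b -0.0 rot [-0.  0.  0.] t [ 0. -0. -0.] cost 0.1 [0.]
[ 0.43061888 -0.17198558  0.2392673 ] [ 0.98879546 -0.13790823  0.05661891  0.00769146]
```

```bash
cat > goal.py <<'E'
from h import *
import sys
def goal(h,slope=13.1,yaw=-15.75,c=(.5230,-.2030,.0880),grip=.0416,off=(0,0)):
    P=Ro.from_euler("ZYX",np.radians([yaw,-slope,0])); T=P*Ro.from_euler("x",np.pi)
    return np.array(c)+P.apply([off[0],off[1],grip+h]),T,P
def report(h,**k):
    s=r.get_state(); g,T,P=goal(h,**k)
    d=(T*Ro.from_quat(s["eef_rot"]).inv()).as_rotvec()
    print("clock",s["clock"],"shift fs",((g-s["tool_pos"])/.25).round(4),"turn fs",(d/2).round(4),"F pad axes",P.inv().apply(s["contact_force"]).round(2),"M",P.inv().apply(s["moment"]).round(3),"pos err pad axes mm",(P.inv().apply(s["tool_pos"]-g)*1e3).round(1))
if __name__=="__main__":
    z=np.load("v4.npz"); s=Ro.from_quat([.991,-.137,0,0])
    report(float(sys.argv[1]))
E
python3 - <<'E'
from goal import *
report(.03)
z=np.load("v4.npz");i={k:z[k] for k in("mtx","R","t")}
T=Ro.from_matrix(np.c_[[.96231,-.27196,-.0003],[-.27196,-.96231,0],[0,0,-1]]);p=np.array([.42991,-.17077,.2392])
print(proj(i,T.apply([[.04,-.03,.0316],[.04,.03,.0316],[.025,-.008,-.0044],[.025,.008,-.0044]])+p).round(1).tolist(),"seen (252,182),(377,183) ; rib top front (301,247)?")
E
```

```text
clock 9.9 shift fs [ 0.307  -0.1064 -0.3261] turn fs [-0.0158 -0.0549  0.0011] F pad axes [ 0.16 -0.48 -1.43] M [ 0.082  0.138 -0.001] pos err pad axes mm [-60.5   4.8  97.8]
[[249.6, 184.6], [378.9, 184.5], [293.3, 246.9], [335.4, 246.9]] seen (252,182),(377,183) ; rib top front (301,247)?
```

```bash

python3 -m jog '[{"wx":-0.008,"wy":-0.0275,"wz":0,"dx":0.1,"dy":-0.035,"dz":-0.03,"hand":1},{"wx":-0.008,"wy":-0.0275,"wz":0.001,"dx":0.1,"dy":-0.035,"dz":-0.06,"hand":1},{"wx":0,"wy":0,"wz":0,"dx":0.1,"dy":-0.034,"dz":-0.08,"hand":1},{"wx":0,"wy":0,"wz":0,"dx":0.004,"dy":-0.002,"dz":-0.08,"hand":1},{"wx":0,"wy":0,"wz":0,"dx":0,"dy":0,"dz":-0.076,"hand":1}]' 35
python3 -m jog '[{"wx":0,"wy":0,"wz":0,"dx":0,"dy":0,"dz":0,"hand":1},{"wx":0,"wy":0,"wz":0,"dx":0,"dy":0,"dz":0,"hand":1},{"wx":0,"wy":0,"wz":0,"dx":0,"dy":0,"dz":0,"hand":1},{"wx":0,"wy":0,"wz":0,"dx":0,"dy":0,"dz":0,"hand":1}]' 35
python3 - <<'E'
from goal import *
for k in range(6):
    report(.02,off=(-.0007,0)); r.snapshot("wrist")
E
python3 snap.py v6
```

```text
clock: 10.32
tool_pos: [0.5083, -0.1992, 0.1567]
eef_rot: [0.984, -0.136, 0.114, 0.016]
contact_force: [-0.4, 0.4, -1.4]
opening: 0.179
finger_force: 35.0
clock: 10.65
tool_pos: [0.5065, -0.1989, 0.1589]
eef_rot: [0.984, -0.137, 0.114, 0.016]
contact_force: [-0.4, -0.5, -1.6]
opening: 0.179
finger_force: 35.0
clock 10.65 shift fs [ 0.0098 -0.0003 -0.0441] turn fs [0.0005 0.0011 0.0006] F pad axes [-0.66 -0.58 -1.51] M [0.021 0.303 0.048] pos err pad axes mm [ 0.2 -0.6 11.3]
clock 10.7 shift fs [ 0.01   -0.0002 -0.0443] turn fs [0.0005 0.0011 0.0006] F pad axes [ 0.1   0.13 -0.6 ] M [ 0.009  0.284 -0.013] pos err pad axes mm [ 0.1 -0.6 11.3]
clock 10.75 shift fs [ 0.0104 -0.0003 -0.044 ] turn fs [0.0005 0.0011 0.0007] F pad axes [ 0.23 -0.52 -1.98] M [ 0.036  0.335 -0.041] pos err pad axes mm [ 0.  -0.6 11.3]
clock 10.8 shift fs [ 0.0109 -0.0006 -0.0434] turn fs [0.0005 0.001  0.0006] F pad axes [ 0.57  0.39 -1.61] M [0.044 0.272 0.017] pos err pad axes mm [-0.1 -0.6 11.2]
clock 10.85 shift fs [ 0.0113 -0.0007 -0.0428] turn fs [0.0004 0.0008 0.0006] F pad axes [ 0.44 -0.7  -1.32] M [0.099 0.339 0.05 ] pos err pad axes mm [-0.3 -0.6 11. ]
clock 10.9 shift fs [ 0.0117 -0.0008 -0.042 ] turn fs [0.0004 0.0006 0.0007] F pad axes [-0.09  0.11 -0.87] M [ 0.065  0.307 -0.044] pos err pad axes mm [-0.4 -0.6 10.9]
```

View pics/v6.png

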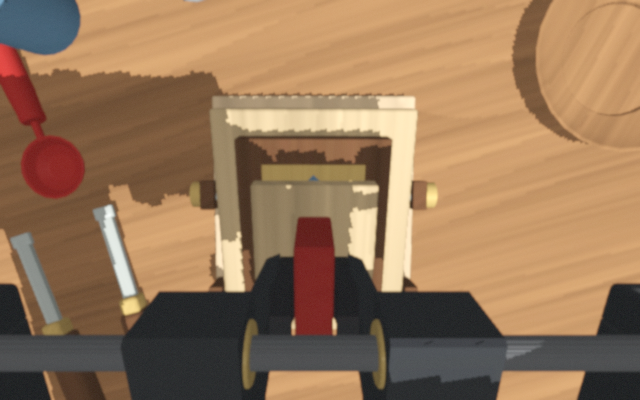

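The wrist view shows the block centred laterally over the brass: block u 252–377, brass 261–365. Its front edge is parallel to the brass edge. I'll descend along the pad's normal.

```bash

python3 -m jog '[{"wx":0.0002,"wy":0.0005,"wz":0.0003,"dx":0.0056,"dy":0.0012,"dz":-0.0195,"hand":1},{"wx":0,"wy":0,"wz":0.0003,"dx":0.005,"dy":0,"dz":-0.0195,"hand":1},{"wx":0,"wy":0,"wz":0,"dx":0.0044,"dy":-0.0012,"dz":-0.0195,"hand":1},{"wx":0,"wy":0,"wz":0,"dx":0.0044,"dy":-0.0012,"dz":-0.0195,"hand":1},{"wx":0,"wy":0,"wz":0,"dx":0.0044,"dy":-0.0012,"dz":-0.0195,"hand":1}]' 35
python3 -m jog '[{"wx":0,"wy":0,"wz":0,"dx":0,"dy":0,"dz":0,"hand":1},{"wx":0,"wy":0,"wz":0,"dx":0,"dy":0,"dz":0,"hand":1},{"wx":0,"wy":0,"wz":0,"dx":0,"dy":0,"dz":0,"hand":1}]' 35
python3 - <<'E'
from goal import *
for k in range(4):
    report(0,off=(-.0007,0)); r.snapshot("wrist")
E
```

```text
clock: 11.42
tool_pos: [0.5117, -0.1993, 0.1324]
eef_rot: [0.984, -0.136, 0.112, 0.016]
contact_force: [0.2, -0.2, -1.8]
opening: 0.18
finger_force: 35.0
clock: 11.67
tool_pos: [0.5116, -0.1994, 0.1332]
eef_rot: [0.984, -0.136, 0.112, 0.016]
contact_force: [0.5, 0.5, -1.4]
opening: 0.179
finger_force: 35.0
clock 11.6667 shift fs [ 0.0066 -0.0036 -0.0192] turn fs [-0.     -0.0005  0.    ] F pad axes [ 0.05  0.62 -1.47] M [ 0.072  0.306 -0.006] pos err pad axes mm [-0.7  0.4  5.1]
clock 11.7167 shift fs [ 0.0062 -0.0035 -0.0199] turn fs [ 0.     -0.0004  0.    ] F pad axes [ 0.3  -0.03 -1.76] M [-0.01   0.322 -0.047] pos err pad axes mm [-0.6  0.4  5.3]
clock 11.7667 shift fs [ 0.0063 -0.0036 -0.0203] turn fs [ 0.     -0.0003  0.    ] F pad axes [-0.96  0.14 -0.94] M [0.029 0.32  0.023] pos err pad axes mm [-0.6  0.4  5.3]
clock 11.8167 shift fs [ 0.0062 -0.0035 -0.0205] turn fs [ 0.     -0.0002  0.    ] F pad axes [ 0.3  -0.34 -1.49] M [ 0.077  0.307 -0.022] pos err pad axes mm [-0.5  0.4  5.4]
```

```bash

python3 -m jog '[{"wx":0,"wy":0,"wz":0,"dx":0.002,"dy":-0.001,"dz":-0.0039,"hand":1},{"wx":0,"wy":0,"wz":0,"dx":0.002,"dy":-0.001,"dz":-0.0039,"hand":1},{"wx":0,"wy":0,"wz":0,"dx":0.0009,"dy":-0.0003,"dz":-0.0039,"hand":1},{"wx":0,"wy":0,"wz":0,"dx":0.0009,"dy":-0.0003,"dz":-0.0039,"hand":1},{"wx":0,"wy":0,"wz":0,"dx":0,"dy":0,"dz":0,"hand":1}]' 35 >/dev/null
python3 -c "
from goal import *
for k in range(3): report(0,off=(-.0007,0)); r.snapshot('wrist')"
python3 -m jog '[{"wx":0,"wy":0,"wz":0,"dx":0.0009,"dy":-0.0002,"dz":-0.0039,"hand":1},{"wx":0,"wy":0,"wz":0,"dx":0,"dy":0,"dz":0,"hand":1},{"wx":0,"wy":0,"wz":0,"dx":0,"dy":0,"dz":0,"hand":1}]' 35 >/dev/null
python3 -c "
from goal import *
for k in range(3): report(0,off=(-.0007,0)); r.snapshot('wrist')"
python3 -m jog '[{"wx":0,"wy":0,"wz":0,"dx":0.0009,"dy":-0.0002,"dz":-0.0039,"hand":1},{"wx":0,"wy":0,"wz":0,"dx":0,"dy":0,"dz":0,"hand":1},{"wx":0,"wy":0,"wz":0,"dx":0,"dy":0,"dz":0,"hand":1}]' 35 >/dev/null
python3 -c "
from goal import *
for k in range(3): report(0,off=(-.0007,0)); r.snapshot('wrist')"
```

```text
clock 12.2833 shift fs [ 0.0008 -0.0012 -0.003 ] turn fs [-0.0001 -0.0006  0.    ] F pad axes [-0.05 -0.85 -0.92] M [ 0.073  0.347 -0.035] pos err pad axes mm [-0.1  0.2  0.8]
clock 12.3333 shift fs [ 0.001  -0.0011 -0.0032] turn fs [-0.0001 -0.0006  0.    ] F pad axes [-0.68  0.27 -2.19] M [ 0.035  0.314 -0.035] pos err pad axes mm [-0.1  0.2  0.9]
clock 12.3833 shift fs [ 0.0008 -0.0012 -0.0036] turn fs [-0.0001 -0.0005  0.    ] F pad axes [ 0.25 -0.82 -1.34] M [0.069 0.303 0.02 ] pos err pad axes mm [-0.1  0.2  0.9]
clock 12.6833 shift fs [-0.0002 -0.0009  0.0001] turn fs [-0.     -0.0004  0.    ] F pad axes [-0.62 -0.16 -2.24] M [0.043 0.328 0.054] pos err pad axes mm [-0.   0.2 -0. ]
clock 12.7333 shift fs [-0.0002 -0.0009 -0.    ] turn fs [-0.     -0.0004  0.    ] F pad axes [-0.84  0.01 -2.04] M [ 0.098  0.262 -0.054] pos err pad axes mm [-0.   0.2  0. ]
clock 12.7833 shift fs [-0.0003 -0.001  -0.0001] turn fs [-0.     -0.0004 -0.    ] F pad axes [-0.35  0.16 -2.01] M [0.08  0.237 0.024] pos err pad axes mm [0.  0.2 0. ]
clock 13.0833 shift fs [-0.0011 -0.0007  0.004 ] turn fs [-0.     -0.0005  0.    ] F pad axes [-0.42 -0.06 -1.56] M [-0.043  0.32  -0.055] pos err pad axes mm [-0.   0.3 -1. ]
clock 13.1333 shift fs [-0.0011 -0.0007  0.0041] turn fs [-0.     -0.0005  0.    ] F pad axes [ 0.28  0.52 -1.5 ] M [ 0.018  0.326 -0.022] pos err pad axes mm [-0.   0.3 -1. ]
clock 13.1833 shift fs [-0.0012 -0.0007  0.0039] turn fs [-0.     -0.0004  0.    ] F pad axes [-0.94 -0.29 -2.38] M [ 0.033  0.312 -0.035] pos err pad axes mm [ 0.   0.2 -1. ]
```

```bash
cat > avg.py <<'E'
from goal import *
import sys
n=int(sys.argv[1]) if len(sys.argv)>1 else 8
F=[];M=[]
g,T,P=goal(0,off=(-.0007,0))
for k in range(n):
    s=r.get_state();F.append(P.inv().apply(s["contact_force"]));M.append(P.inv().apply(s["moment"])); r.snapshot("wrist")
e=P.inv().apply(s["tool_pos"]-g)*1e3; d=P.inv().apply((Ro.from_quat(s["eef_rot"])*T.inv()).as_rotvec())
print("clock",round(s["clock"],2),"F",np.mean(F,0).round(2),"M",np.mean(M,0).round(3),"pos",e.round(2),"rot deg",np.degrees(d).round(2),"open",round(s["opening"],3))
E
python3 avg.py 6
for i in 1; do :; done
python3 -m jog '[{"wx":0,"wy":0,"wz":0,"dx":0.0009,"dy":-0.0004,"dz":-0.0039,"hand":1},{"wx":0,"wy":0,"wz":0,"dx":0,"dy":0,"dz":0,"hand":1},{"wx":0,"wy":0,"wz":0,"dx":0,"dy":0,"dz":0,"hand":1}]' 35 >/dev/null; python3 avg.py 4
python3 -m jog '[{"wx":0,"wy":0,"wz":0,"dx":0.0009,"dy":-0.0004,"dz":-0.0039,"hand":1},{"wx":0,"wy":0,"wz":0,"dx":0,"dy":0,"dz":0,"hand":1},{"wx":0,"wy":0,"wz":0,"dx":0,"dy":0,"dz":0,"hand":1}]' 35 >/dev/null; python3 avg.py 4
python3 -m jog '[{"wx":0,"wy":0,"wz":0,"dx":0.0009,"dy":-0.0003,"dz":-0.0039,"hand":1},{"wx":0,"wy":0,"wz":0,"dx":0,"dy":0,"dz":0,"hand":1},{"wx":0,"wy":0,"wz":0,"dx":0,"dy":0,"dz":0,"hand":1}]' 35 >/dev/null; python3 avg.py 4
```

```text
clock 13.48 F [-0.61 -0.27 -1.46] M [0.041 0.321 0.006] pos [ 0.    0.24 -0.98] rot deg [-0.01  0.05 -0.  ] open 0.18
clock 13.93 F [-0.84  0.25 -0.7 ] M [ 0.028  0.301 -0.017] pos [ 0.04  0.26 -1.95] rot deg [-0.01  0.04  0.01] open 0.18
clock 14.38 F [-1.24  1.17  2.12] M [ 0.121  0.316 -0.02 ] pos [ 0.03  0.21 -2.91] rot deg [-0.01  0.05  0.  ] open 0.176
clock 14.83 F [-1.18  0.88  5.35] M [ 0.144  0.38  -0.023] pos [ 0.05  0.23 -3.9 ] rot deg [-0.01  0.05  0.  ] open 0.178
```

```bash

python3 -m jog '[{"wx":0,"wy":0,"wz":0,"dx":0.001,"dy":-0.0004,"dz":-0.0046,"hand":1},{"wx":0,"wy":0,"wz":0,"dx":0,"dy":0,"dz":0,"hand":1},{"wx":0,"wy":0,"wz":0,"dx":0,"dy":0,"dz":0,"hand":1}]' 35 >/dev/null; python3 avg.py 10
python3 - <<'E'
from h import *
im=r.snapshot("wrist");i=r.camera_info("wrist");np.savez("v7.npz",im=im,**i)
cv2.imwrite("pics/v7.png",cv2.resize(im[70:270,190:450],None,fx=3,fy=3,interpolation=2)[:,:,::-1])
E
```

```text
clock 15.58 F [-1.28  1.21  7.18] M [ 0.205  0.451 -0.021] pos [ 0.04  0.2  -4.96] rot deg [-0.01  0.04  0.  ] open 0.172
```

View pics/v7.png

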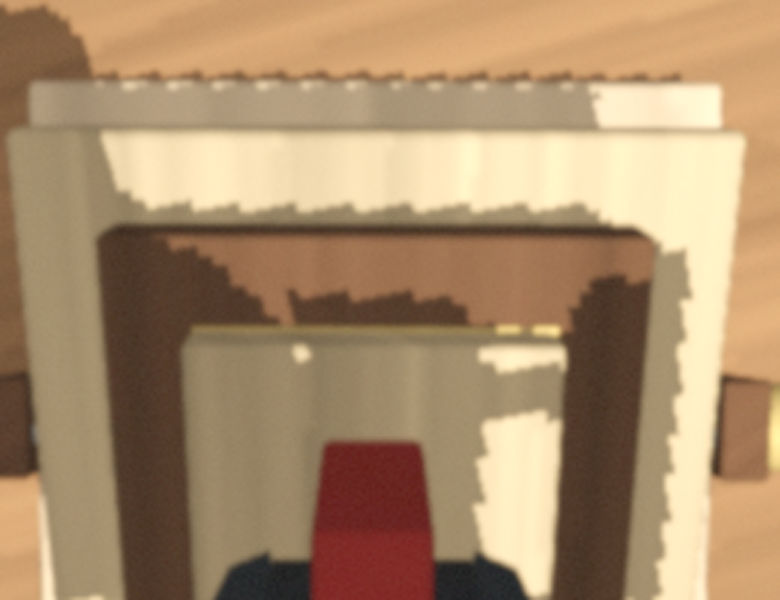

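The crop shows the block flush and centred laterally: brass ends at crop u≈190/562, block at 184/567. A thin, even brass strip shows past the upper edge at v≈324–336. I'll quantify that offset.

```bash
python3 - <<'E'
from goal import *
z=np.load("v7.npz");i={k:z[k] for k in("mtx","R","t")}
s=r.get_state();g,T,P=goal(0); R=np.array(i["R"]);C=-R.T@i["t"]
o=s["tool_pos"]-P.apply([0,0,.0416])   # on face plane
def hit(u,v):
    d=R.T@np.linalg.inv(i["mtx"])@[u,v,1]; n=P.apply([0,0,1]); X=C+d*(n@(o-C))/(n@d); return P.inv().apply(X-s["tool_pos"])*1e3
f=lambda U,V:(190+(U+.5)/3-.5,70+(V+.5)/3-.5)
for n,U,V in[("brass L",190,324.5),("brass R",562,326),("block bottom L",190,336),("block bottom R",560,338),("slab UL",110,228),("slab UR",648,234)]: print(n,hit(*f(U,V)).round(1))
for c in [[40,30,0],[40,-30,0],[40,30,10],[40,-30,10]]:
    X=o+P.apply(np.array(c)/1e3); p=proj(i,X)[0]; print(c,((p-[190,70]+.5)*3-.5).round(0))
E
```

```text
brass L [ 40.7  30.  -41.6]
brass R [ 40.4 -30.7 -41.6]
block bottom L [ 38.7  30.1 -41.6]
block bottom R [ 38.4 -30.5 -41.6]
slab UL [ 56.4  41.9 -41.6]
slab UR [ 55.4 -43.5 -41.6]
[40, 30, 0] [190. 328.]
[40, -30, 0] [557. 328.]
[40, 30, 10] [180. 344.]
[40, -30, 10] [568. 344.]
```

The offset is about 1–1.5 mm along the slope and under 0.5 mm across it, which is acceptable. The push is about 8.6 N net of the block's weight, so I'll trim it up to about 10 N.

```bash

python3 -m jog '[{"wx":0,"wy":0,"wz":0,"dx":0.0006,"dy":-0.0001,"dz":-0.0023,"hand":1},{"wx":0,"wy":0,"wz":0,"dx":0,"dy":0,"dz":0,"hand":1},{"wx":0,"wy":0,"wz":0,"dx":0,"dy":0,"dz":0,"hand":1},{"wx":0,"wy":0,"wz":0,"dx":0,"dy":0,"dz":0,"hand":1}]' 35 >/dev/null; python3 avg.py 12
python3 - <<'E'
from h import *
r.snapshot("top")
for q in ["pad","stand","bed_edge","block"]: print(q,[(round(d["p"],2),np.round(d["bbox"]).tolist()) for d in r.search_frame("top",q)][:2])
E
```

```text
clock 16.57 F [-1.72  1.    8.21] M [ 0.187  0.482 -0.01 ] pos [ 0.05  0.22 -5.47] rot deg [-0.01  0.04  0.01] open 0.179
pad [(0.74, [380.0, 207.0, 424.0, 246.0])]
stand [(0.84, [364.0, 193.0, 433.0, 258.0]), (0.7, [372.0, 199.0, 432.0, 252.0])]
bed_edge [(0.69, [372.0, 200.0, 429.0, 253.0])]
block [(0.92, [186.0, 254.0, 217.0, 281.0]), (0.79, [282.0, 218.0, 302.0, 244.0])]
```

```bash
python3 -c "
from plant import r
print(r.finish_job())"
```

```text
the job is handed in; nothing more can be done
None
```

The job is handed in at about 17 s, with the block still gripped and pressing on the brass inlay at about 10 N; by my last wrist image it sits flush and square, roughly 1–1.5 mm low along the slope and under 0.5 mm off across it.

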